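Flip a coaster blank onto the coating board

TASK

The underside of the square wooden coaster blank has to be coated next: turn the coaster over, feet up, onto the raised plywood board without picking it up. Push it flat across the table with the fingertips until the board's edge stops it, tip it up on the edge that meets the board until it stands there, then push it on over so that it comes to rest flat on the board with its four feet pointing up; it may overhang the edge a little. Leave all the pots, bottles and other things where they stand.

Things in the scene. Friction and masses are not known exactly. Their poses are not given: they have to be found in the camera images.
- coaster: Loose square blank of pale wood, 96 x 96 mm, plate 8 mm thick, on four rubber feet (14 mm across, 6 mm high, at own x, y = +-34 mm); 14 mm high in all, 60 to 130 g. Starts on the table, feet down, right (-y) of the board. Origin: its centre at the level of the feet's bottoms. Own z: from feet to smooth face (up at the start, down when flipped); own y: towards the board, within 0.3 rad.
- coaster_mid (a point): Centre of the coaster's plate, 10 mm along its own z from the origin (10 mm over the table at the start, 20 mm when it lies flipped on the board).
- coaster_lead (a point): Middle of the plate's edge that faces the board at the start (48 mm along own +y from coaster_mid). On this edge it is to stand.
- coaster_trail (a point): Middle of the other plate edge (48 mm along own -y from coaster_mid): it is pushed, comes up, goes over and ends farthest onto the board. The plate's underside is 6 mm over the table at the start, so fingertips lowered to 3 mm over the table meet its lower rim.
- board: Raised plywood board, fixed to the table, 300 mm along its own x, 260 mm along its own y, 16 mm thick. Origin: centre of its underside, on the table. Own z up. The edge to use is its long upright side at own y = -130 mm, facing the coaster (-y, to the robot's right). The 130 mm of the board next to that edge are empty.
- board_edge (a point): Middle of the upper rim of the board's edge that faces the coaster (own x = 0, y = -130, z = 16 mm of the board).
- pot_a: Bystander: small paint jar, 42 mm across, 42 mm high, standing on the far half of the board. Origin under its centre.
- pot_b: Bystander: second paint jar like pot_a, also on the far half of the board.
- tape: Bystander: roll of yellow tape lying flat on the table, 100 mm across, 25 mm high, to the far right of the coaster. Origin under its centre.
- jar: Bystander: glass jar with lid, 76 mm across, 90 mm high, on the table to the right of the coaster. Origin under its centre.
- cup: Bystander: plastic mixing cup, 68 mm across, 85 mm high, to the right of the coaster. Origin under its centre.
- flask: Bystander: small blue paint bottle, 48 mm across, 120 mm high, to the right of the coaster. Origin under its centre.
- disc: Bystander: round wooden blank, 100 mm across, 9 mm thick, flat on the table near the robot. Origin under its centre.
Mind the look-alikes: they are no part of the job. What is meant by the coaster is not yellow, and is the smaller of those in its own colour.

How it is judged:
On the way, in this order (a step that is already met when the one before it is completed fails the run):
1. the coaster lies flat on the table, feet down, its leading edge against the board's edge (middle of that edge within 8 mm of it) (y of coaster_lead in the frame of board_edge above -0.008 m and angle between coaster's own z axis and vertical below 0.2 rad and height (world z) of coaster_lead below 0.016 m), for 0.1 s.
2. the coaster stands up on its leading edge (within about 25 degrees of upright) in front of the board, that edge still down on the table against the board (angle between coaster's own z axis and vertical between 1.13 and 2 rad and height (world z) of coaster_lead below 0.016 m and y of coaster_lead in the frame of board_edge between -0.025 and 0.005 m), for 0.1 s.
At the end, for the whole second after the job is handed in: The coaster rests still and flat (within about 7 degrees) on the board, feet up, its middle at least 10 mm inside the board's outline (angle between coaster's own z axis and vertical above 3.02 rad and height (world z) of coaster_mid between 0.016 and 0.025 m and y of coaster_mid in the frame of board between -0.12 and 0.12 m and x of coaster_mid in the frame of board between -0.14 and 0.14 m and linear speed of coaster below 0.02 m/s and angular speed of coaster below 0.2 rad/s); the robot touches nothing.
It fails at once if the coaster is picked up: both its leading and trailing edge are more than 35 mm over the table (height (world z) of each of coaster_lead, coaster_trail above 0.035 m).
It fails at once if a bystander is moved by more than 20 mm (distance of any of pot_a, pot_b, tape, jar, cup, flask, disc from where it was at the start of the episode above 0.02 m).
It also fails if it takes over 45 s, if anything falls off the work surface, if the arm or the gripper's body presses on something with over 40 N, if the wrist force passes 120 N, or if a joint passes its speed limit or range.

ROBOT

A 7-joint arm with a two-finger parallel gripper is mounted at the origin on the work surface. World frame = base frame: x ahead of the robot, y to its left, z up, the work surface at z = 0. Lengths are in m, angles in rad, forces in N, time in s.
With the tool pointing down it reaches from about 0.425 to 0.975 m from the base axis. Payload 16.7 kg.
Tool frame: the origin (TCP) lies midway between the tips of the shut fingers; the grasp point (between the pads) lies 19 mm behind it (manip.grip_depth is the distance from the TCP to the grasp point, in m); z points along the fingers, y is the line along which they close (so a half turn about z gives the same grasp; the last joint's range is limited). The gripper opens to 85 mm and grips with 20 to 120 N. Pads are 22 mm wide; open, the fingers measure 114 mm over their backs; the gripper's body (76 mm by 85 mm) begins 54 mm behind the grasp point. The pads swing forward as they close: fully open they stand 13 mm farther back than shut.
Start: joints at [1.071, 0.426, 0.074, 1.606, -0.034, 1.111, -0.067], TCP at [0.231, -0.634, 0.231] pointing down, gripper open.
Joint ranges: [-2.85, 2.85], [-0.5, 2.14], [-1.23, 1.37], [0.21, 2.46], [-1.02, 4.16], [0.16, 2.05], [-2.73, 2.73]. Speed limits (rad/s): [1.89, 1.89, 2.39, 2.39, 3.01, 3.01, 3.01].

INTERFACE

Orientations are given as a 3x3 rotation matrix whose columns are the frame's x, y, z axes.
In Python, from cell import manip gives the robot as it stands.
- The arm moves only by the shell command python3 -m creep 'ROWS' [OPENING] [FORCE]. ROWS is JSON, one flat list of numbers, 6 for each row, row after row: the shift along the tool's x, y, z in cm, then the turn, a rotation vector about the tool's x, y, z in rad. In form: [x, y, z, wx, wy, wz, x, y, z, wx, wy, wz, ...]. A call has 1 to 20 rows; each row is the pose to reach, as a shift and turn from the pose commanded when the call began, along the tool's axes at that moment; what a row does not reach only later rows make up. A row lasts 1/10 s, in which the tool goes at most 50 mm and 8.59 degrees, less where a joint would pass 70% of its speed; a pose out of reach is approached as far as the arm can. A call with a gripper value outside its range is refused whole. OPENING is the closure in counts, from 0 (fully open) to 255 (shut), set as the call begins (- or left out, the last holds). The fingers move at their own pace and stop on an object; FORCE is the grip in N (left out, the last holds). Time passes only in rows, so rows that repeat a pose let the fingers close. It gives the time, the measured TCP pose, the force, the opening and the grip force at its end, in the units of the state.
- manip.observe(): the state, without advancing time (a new reading comes with each control period).
- manip.camera(name): name is "scene" or "top"; returns (picture, depth): 480x640x3 uint8, red, green, blue; 480x640 float32, m along the optical axis (not along the pixel's ray), 0 where there is no reading.
- manip.calibration(name): a dict with "vertical_fov" (degrees; the focal length in pixels is half the picture's height over the tangent of half this angle, whatever the lens; pixels are square), "cx", "cy" (the principal point, pixels), "k1" (the pictures are not rectified: a ray, as slopes to the right and down, at radius r is drawn at 1 + k1 r^2 times it, then the intrinsics apply), "R" (3x3) and "t" (3): a world point X has camera coordinates R X + t. Camera axes: x right, y down, z forward; pixel columns grow to the right and rows downward; lengths in m; the calibration is good to about 2 mm. A picture is of the moment at which its call begins. calibration takes no time and is no camera call.
- manip.job_done(): hands the job in; it is judged then, once.
The state is a dict: "clock": time; "joint_positions": joint angles; "qvel": joint speeds; "tau": joint torques, N m; "tool_pos": TCP position; "orientation": TCP orientation; "wrist_force": force on the tool from outside, world axes, zero at the start; "ft_torque": the same for the moment, N m; "finger_gap": finger opening in m; "finger_force": force on a finger pad.
Only numpy, scipy, OpenCV 4.12 (cv2) and the standard library are available. Lean on these libraries where they do the work, as an engineer would, in place of code of your own. Each camera call takes 0.05 s, during which the arm holds its last target. There are 200 camera calls.

## Working session

There is one attempt and no reset: what is moved stays moved. The work goes in short steps, Python scripts to look and compute and a shell command to move; the robot and the scene stay as the last step left them, time stands still between calls to the robot, and variables do not carry over. Pictures are saved under pics/ and viewed, at most 10 in all, crops included, and the job is handed in when it is done.

```bash
mkdir -p pics; ls
cat > h.py <<'E'
import numpy as np, cv2
from cell import manip
def K(n):
    c=manip.calibration(n); f=240/np.tan(np.radians(c["vertical_fov"])/2)
    return c,f
def ray(n,u,v):
    c,f=K(n); d=np.array([(u-c["cx"])/f,(v-c["cy"])/f]); s=d.copy()
    for _ in range(20): s=d/(1+c["k1"]*(s@s))
    R=np.array(c["R"]);t=np.array(c["t"])
    return -R.T@t, R.T@np.array([s[0],s[1],1])
def onplane(n,u,v,z):
    o,d=ray(n,u,v); return o+d*(z-o[2])/d[2]
def grab(n,name):
    p,d=manip.camera(n); cv2.imwrite(f"pics/{name}.png",cv2.cvtColor(p,cv2.COLOR_RGB2BGR)); np.save(f"pics/{name}.npy",d); return p,d
E
python3 - <<'E'
from h import *
grab("scene","s0");grab("top","t0")
for n in("scene","top"):print(manip.calibration(n))
s=manip.observe();print(s["clock"],s["tool_pos"],s["orientation"],s["wrist_force"])
E
```

```text
pics
{'vertical_fov': 47.03147947037771, 'cx': 325.4976223543761, 'cy': 248.77339351097856, 'k1': 0.050628931554597474, 'R': array([[-0.81228588,  0.58310957,  0.01322432],
       [ 0.44578116,  0.63528602, -0.63062733],
       [-0.37612606, -0.50635453, -0.77597312]]), 't': array([ 0.4844401 , -0.19821185,  1.32400205])}
{'vertical_fov': 47.97341784898549, 'cx': 327.6155220610138, 'cy': 233.61878526724888, 'k1': -0.14514512172412788, 'R': array([[-4.12329765e-03, -9.99782174e-01,  2.04598099e-02],
       [-9.87142945e-01,  8.00204732e-04, -1.59837935e-01],
       [ 1.59786746e-01, -2.08558164e-02, -9.86931219e-01]]), 't': array([-0.04013662,  0.56047768,  1.24417116])}
0.1 [ 0.23118071 -0.6338073   0.23071143] [[ 9.39450181e-01  3.42685183e-01 -4.72001732e-04]
 [ 3.42685492e-01 -9.39449674e-01  9.81542161e-04]
 [-1.07061917e-04 -1.08385811e-03 -9.99999407e-01]] [ 0.10862785  0.54633276 -0.13846931]
```

View pics/t0.png

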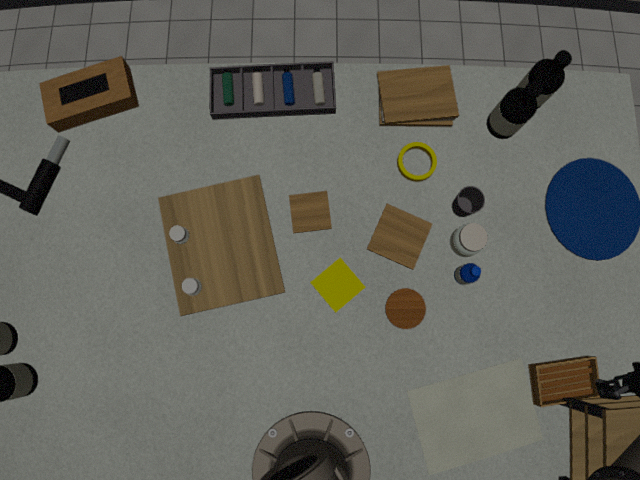

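View pics/s0.png

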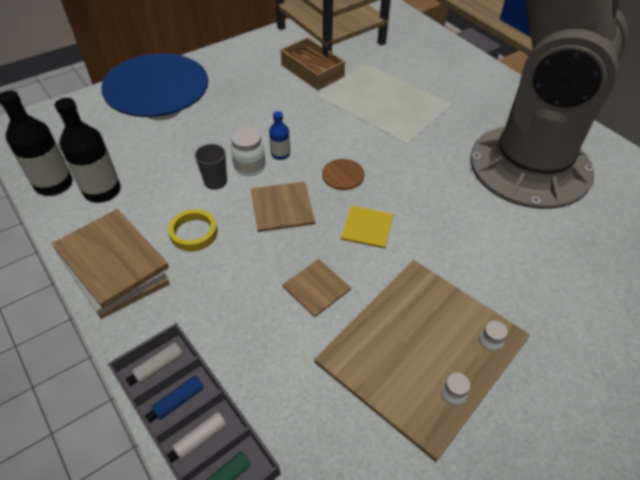

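Candidates in the top view are the small wooden square (310,212), the larger wooden square (399,237) and the yellow square (338,285). I choose (310,212), the smaller one in wood colour. pot_a and pot_b are at (177,233) and (190,287). Next I measure it and check the choice in a crop.

Run:
```python
from h import *
p=cv2.imread("pics/t0.png"); hsv=cv2.cvtColor(p,cv2.COLOR_BGR2HSV)
m=((hsv[...,1]>70)&(hsv[...,0]<25)).astype(np.uint8)*255
cs,_=cv2.findContours(m,cv2.RETR_EXTERNAL,cv2.CHAIN_APPROX_NONE)
for c in cs:
    if cv2.contourArea(c)<800: continue
    (u,v),wh,a=cv2.minAreaRect(c); print(np.round((u,v,*wh,a),1),cv2.contourArea(c))
    for z,nm in((.014,'c'),(.016,'b')):
        q=np.array([onplane("top",*x,z)[:2] for x in c[:,0]]).astype(np.float32)
        (x,y),w,a=cv2.minAreaRect(q); print("  ",nm,np.round((x,y,*w),4),round(a,2), np.round(cv2.boxPoints(((x,y),w,a)),3).tolist())
cv2.imwrite("pics/c0.png",cv2.resize(p[140:330,150:450],None,fx=2.6,fy=2.6))
```

```text
[589.3 406.9 129.2  98.4  64.7] 6904.0
   c [ 0.1336 -0.6919  0.3311  0.2604] 25.49 [[-0.07199999690055847, -0.6460000276565552], [0.03999999910593033, -0.8809999823570251], [0.33899998664855957, -0.7379999756813049], [0.22699999809265137, -0.503000020980835]]
   b [ 0.134  -0.6909  0.3306  0.2601] 25.49 [[-0.07100000232458115, -0.6449999809265137], [0.04100000113248825, -0.8790000081062317], [0.33899998664855957, -0.7369999885559082], [0.22699999809265137, -0.5019999742507935]]
[405.3 308.3  40.3  39.6  45. ] 1234.5
   c [ 0.3827 -0.2293  0.0973  0.0966] 44.4 [[0.3140000104904175, -0.2290000021457672], [0.38199999928474426, -0.2980000078678131], [0.45100000500679016, -0.23000000417232513], [0.3840000033378601, -0.16099999845027924]]
   b [ 0.3827 -0.229   0.0971  0.0965] 44.4 [[0.3140000104904175, -0.2280000001192093], [0.38199999928474426, -0.296999990940094], [0.45100000500679016, -0.2290000021457672], [0.3840000033378601, -0.16099999845027924]]
[399.4 236.1  50.7  50.1  23.6] 2431.0
   c [ 0.5597 -0.2189  0.1243  0.1258] 65.71 [[0.47699999809265137, -0.25], [0.5910000205039978, -
[... 1041 characters left out ...]
28474426]]
   b [0.5404 0.2218 0.2995 0.2592] 12.89 [[0.3659999966621399, 0.3149999976158142], [0.4230000078678131, 0.06199999898672104], [0.7149999737739563, 0.1289999932050705], [0.6570000052452087, 0.38199999928474426]]
[417.6  96.8  61.1  79.3  87.5] 4202.5Traceback (most recent call last):
  File "<stdin>", line 9, in <module>
  File "h.py", line 12, in onplane
    o,d=ray(n,u,v); return o+d*(z-o[2])/d[2]
        ~~~^^^^^^^
  File "h.py", line 7, in ray
    c,f=K(n); d=np.array([(u-c["cx"])/f,(v-c["cy"])/f]); s=d.copy()
        ~^^^
  File "h.py", line 4, in K
    c=manip.calibration(n); f=240/np.tan(np.radians(c["vertical_fov"])/2)
ValueError: time passes only in moves, steps and waits
```

```bash
sed -i 's/^def K(n):/import functools\n@functools.lru_cache\ndef K(n):/' h.py
python3 - <<'E'
import cv2
p=cv2.imread("pics/t0.png"); cv2.imwrite("pics/c0.png",cv2.resize(p[140:330,150:450],None,fx=2.6,fy=2.6))
E
```

```text
(no output)
```

View pics/c0.png

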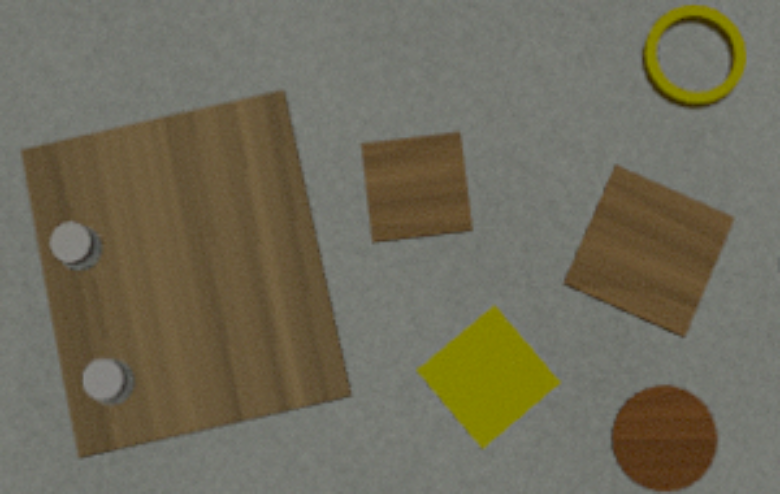

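The crop shows the small square (crop pixel 417,187) as wood coloured and 96 mm wide, against about 125 mm for the larger one. It faces the board's right edge, so it is the coaster. I'll move above the point behind its trailing edge.

```bash
python3 -m creep '[57,-39.1,0,0,0,-1.447, 57,-39.1,0,0,0,-1.447, 57,-39.1,0,0,0,-1.447, 57,-39.1,0,0,0,-1.447, 57,-39.1,0,0,0,-1.447, 57,-39.1,0,0,0,-1.447, 57,-39.1,0,0,0,-1.447, 57,-39.1,0,0,0,-1.447, 57,-39.1,0,0,0,-1.447, 57,-39.1,0,0,0,-1.447, 57,-39.1,0,0,0,-1.447, 57,-39.1,0,0,0,-1.447, 57,-39.1,0,0,0,-1.447, 57,-39.1,0,0,0,-1.447, 57,-39.1,0,0,0,-1.447, 57,-39.1,0,0,0,-1.447, 57,-39.1,0,0,0,-1.447, 57,-39.1,0,0,0,-1.447, 57,-39.1,0,0,0,-1.447, 57,-39.1,0,0,0,-1.447]' 218 20; python3 -c "
from h import *
s=manip.observe();print(s)"
```

```text
clock: 2.1
tool_pos: [0.6326, -0.0722, 0.2315]
orientation: [[-0.223, 0.975, 0.0], [0.975, 0.223, -0.0], [-0.0, 0.0, -1.0]]
wrist_force: [-0.1, 0.5, 0.2]
finger_gap: 0.0121
finger_force: 0.0
{'clock': 2.1, 'joint_positions': array([ 0.35654339,  0.399264  , -0.45059696,  1.67195732,  0.19006281,
        1.11372484,  0.07749409]), 'qvel': array([-0.00334423,  0.00168743, -0.00256153,  0.00067839,  0.0005039 ,
       -0.00045579,  0.00082712]), 'tau': array([ 9.50259995e-02, -8.89047003e+01, -6.78930357e+00, -4.55971026e+01,
        2.53718288e-02,  3.70603884e-03,  5.72013290e-03]), 'tool_pos': array([ 0.63259354, -0.07221535,  0.23149556]), 'orientation': array([[-2.23037409e-01,  9.74809870e-01,  1.75593205e-04],
       [ 9.74809853e-01,  2.23037445e-01, -2.22865403e-04],
       [-2.56415254e-04,  1.21462665e-04, -9.99999960e-01]]), 'wrist_force': array([-0.06449096,  0.54327437,  0.17377686]), 'ft_torque': array([-0.04235999,  0.05107956, -0.01973155]), 'finger_force': 0.0, 'finger_gap': 0.01211646985742015}
```

```bash
python3 -m creep '[0,0,5,0,0,0, 0,0,10,0,0,0, 0,0,14,0,0,0, 0,0,18,0,0,0, 0,0,20,0,0,0, 0,0,21.5,0,0,0, 0,0,22.3,0,0,0, 0,0,22.8,0,0,0, 0,0,22.8,0,0,0, 0,0,22.8,0,0,0]'
python3 - <<'E'
from h import *
grab("scene","s1");p,d=grab("top","t1")
a=cv2.imread("pics/s1.png")[180:380,230:430];b=cv2.imread("pics/t1.png")[140:340,200:400]
cv2.imwrite("pics/m1.png",cv2.resize(np.hstack([a,b]),None,fx=2,fy=2,interpolation=cv2.INTER_CUBIC))
E
```

```text
clock: 3.1
tool_pos: [0.6334, -0.0715, 0.0043]
orientation: [[-0.224, 0.975, 0.001], [0.975, 0.224, -0.0], [-0.0, 0.001, -1.0]]
wrist_force: [0.0, 0.1, -0.5]
finger_gap: 0.0122
finger_force: 0.0
```

View pics/m1.png

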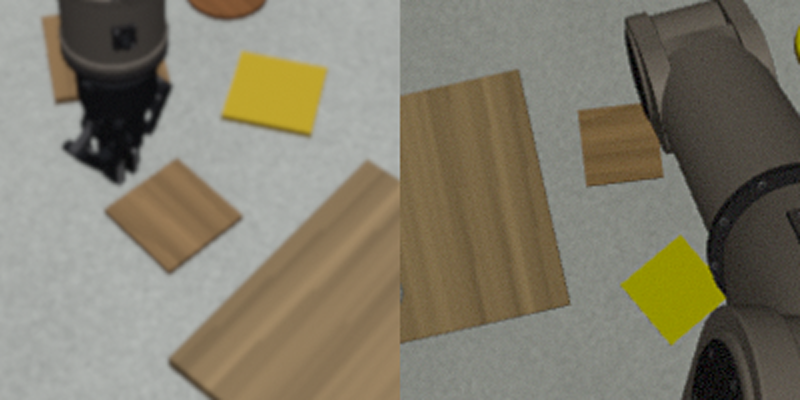

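The fingers are down behind the trailing edge of the coaster (left half, corner at about 110,210), and nothing else is touched. I push along tool +x.

```bash
python3 -m creep '[0.5,0,0.1,0,0,0, 1,0,0.1,0,0,0, 1.4,0,0.1,0,0,0, 1.8,0,0.1,0,0,0, 2.2,0,0.1,0,0,0, 2.6,0,0.1,0,0,0, 3,0,0.1,0,0,0, 3.4,0,0.1,0,0,0, 3.8,0,0.1,0,0,0, 4.2,0,0.1,0,0,0, 4.6,0,0.1,0,0,0, 5,0,0.1,0,0,0, 5.4,0,0.1,0,0,0, 5.7,0,0.1,0,0,0, 6,0,0.1,0,0,0, 6.2,0,0.1,0,0,0, 6.2,0,0.1,0,0,0]'
python3 - <<'E'
from h import *
grab("scene","s2");grab("top","t2")
a=cv2.imread("pics/s2.png")[180:380,230:430];b=cv2.imread("pics/t2.png")[140:340,200:400]
cv2.imwrite("pics/m2.png",cv2.resize(np.hstack([a,b]),None,fx=2,fy=2,interpolation=cv2.INTER_CUBIC))
E
```

```text
clock: 4.9
tool_pos: [0.6188, -0.0106, 0.0023]
orientation: [[-0.224, 0.974, -0.0], [0.974, 0.224, 0.0], [0.0, -0.0, -1.0]]
wrist_force: [-0.1, -0.1, 0.6]
finger_gap: 0.0125
finger_force: 0.0
```

View pics/m2.png

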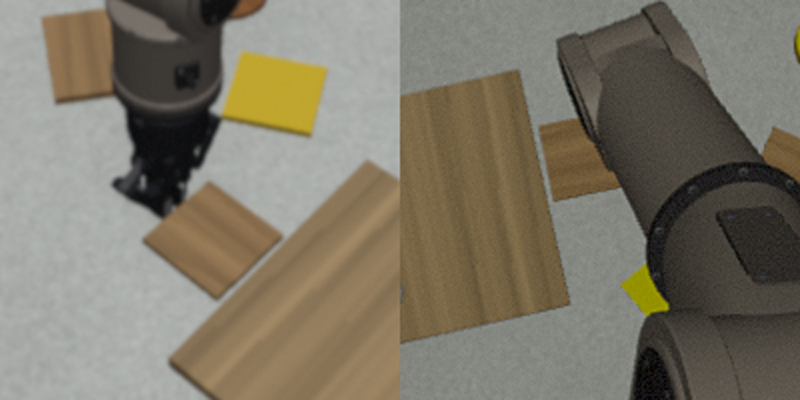

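The coaster has turned square to the board and is about 8 mm short of it. I push on to contact.

```bash
python3 -m creep '[0.3,0,0,0,0,0, 0.5,0,0,0,0,0, 0.7,0,0,0,0,0, 0.8,0,0,0,0,0, 0.9,0,0,0,0,0, 1.0,0,0,0,0,0, 1.0,0,0,0,0,0, 1.0,0,0,0,0,0]'
python3 - <<'E'
from h import *
p,d=grab("top","t3");hsv=cv2.cvtColor(p,cv2.COLOR_RGB2HSV)
grab("scene","s3")
E
```

```text
clock: 5.8
tool_pos: [0.6171, -0.0029, 0.0024]
orientation: [[-0.223, 0.975, 0.001], [0.975, 0.223, -0.001], [-0.002, 0.0, -1.0]]
wrist_force: [2.7, -7.5, -1.0]
finger_gap: 0.0127
finger_force: 3.9
```

Run:
```python
from h import *
b=cv2.imread("pics/s3.png")[200:320,270:430]
cv2.imwrite("pics/m3.png",cv2.resize(b,None,fx=5,fy=5,interpolation=cv2.INTER_CUBIC))
```

```text
(no output)
```

View pics/m3.png

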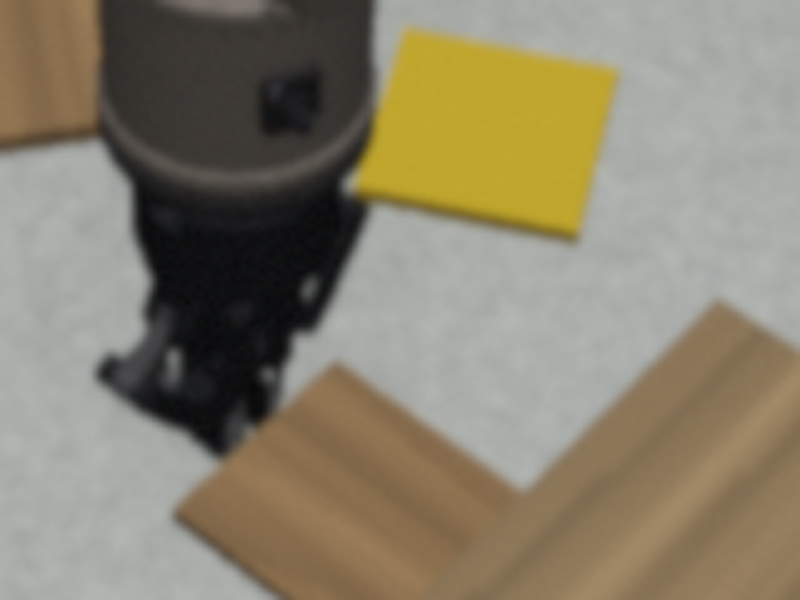

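The coaster lies flush against the board. The trailing corners of its top face are at crop pixels (178,515) and (338,363), which are scene pixels (305.6,303) and (337.6,272.6). I use these to check where the fingers sit between the feet.

Run:
```python
from h import *
n=np.array([-.2231,.9748]);x=np.array([.9748,.2231]);e=np.array([.569,.0955])
for uv in((305.6,303),(337.6,272.6),(374.5,298)):
    q=onplane("scene",*uv,.014)[:2]-e; print(np.round([q@x,q@n],4))
print(manip.observe()["wrist_force"],(manip.observe()["tool_pos"][:2]-e)@x)
```

```text
[ 0.074  -0.0895]
[-0.0216 -0.0911]
[-0.023   0.0012]
[ 2.15923248 -7.77317202 -0.90293327] 0.024892057869427157
```

The fingers are centred to about 1 mm. Now I lift the trailing edge while pressing towards the board.

```bash
python3 -m creep '[0.1,0,-0.35,0,0,0, 0.1,0,-0.75,0,0,0, 0.1,0,-1.15,0,0,0, 0.1,0,-1.5,0,0,0, 0.15,0,-1.9,0,0,0, 0.2,0,-2.25,0,0,0, 0.3,0,-2.6,0,0,0, 0.4,0,-3.0,0,0,0, 0.4,0,-3.0,0,0,0]'
python3 - <<'E'
from h import *
grab("scene","s4")
b=cv2.imread("pics/s4.png")[200:320,270:430]
cv2.imwrite("pics/m4.png",cv2.resize(b,None,fx=5,fy=5,interpolation=cv2.INTER_CUBIC))
E
```

```text
clock: 6.8
tool_pos: [0.6164, 0.0003, 0.0331]
orientation: [[-0.222, 0.975, 0.001], [0.975, 0.222, -0.002], [-0.002, 0.001, -1.0]]
wrist_force: [2.8, -12.2, 2.3]
finger_gap: 0.0124
finger_force: 5.7
```

View pics/m4.png

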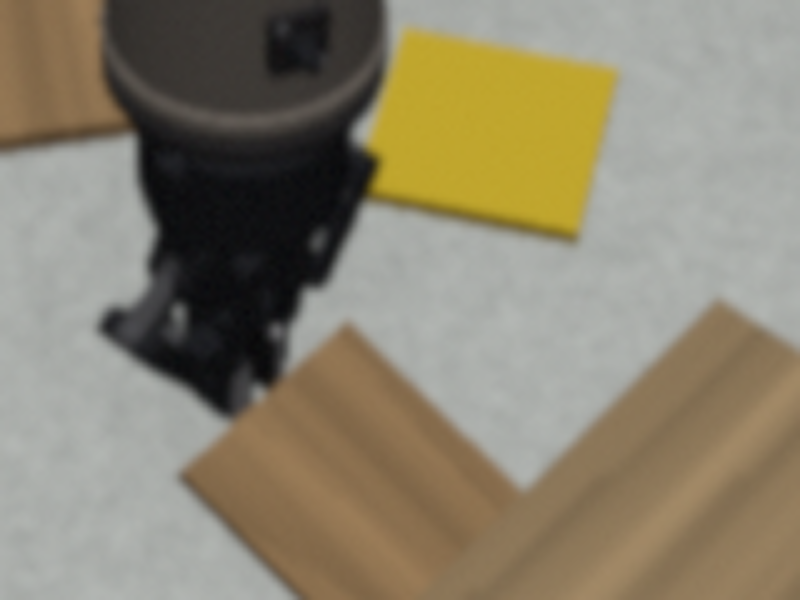

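It follows to about 20° with the leading edge held at the board. I continue along the arc to about 75°.

```bash
python3 -m creep '[0.1,0,-0.35,0,0,0, 0.25,0,-0.7,0,0,0, 0.4,0,-1.0,0,0,0, 0.6,0,-1.35,0,0,0, 0.8,0,-1.7,0,0,0, 1.0,0,-2.0,0,0,0, 1.2,0,-2.3,0,0,0, 1.4,0,-2.55,0,0,0, 1.7,0,-2.85,0,0,0, 1.95,0,-3.15,0,0,0, 2.2,0,-3.4,0,0,0, 2.5,0,-3.65,0,0,0, 3.1,0,-4.0,0,0,0, 3.8,0,-4.4,0,0,0, 4.5,0,-4.6,0,0,0, 5.2,0,-4.8,0,0,0, 5.8,0,-4.9,0,0,0, 5.8,0,-4.9,0,0,0, 5.8,0,-4.9,0,0,0]'
python3 - <<'E'
from h import *
grab("scene","s5")
b=cv2.imread("pics/s5.png")[200:320,270:430]
cv2.imwrite("pics/m5.png",cv2.resize(b,None,fx=5,fy=5,interpolation=cv2.INTER_CUBIC))
E
```

```text
clock: 8.75
tool_pos: [0.6027, 0.0591, 0.0813]
orientation: [[-0.224, 0.975, -0.0], [0.975, 0.224, -0.0], [-0.0, -0.0, -1.0]]
wrist_force: [0.7, 0.9, 0.3]
finger_gap: 0.0124
finger_force: 0.0
```

View pics/m5.png

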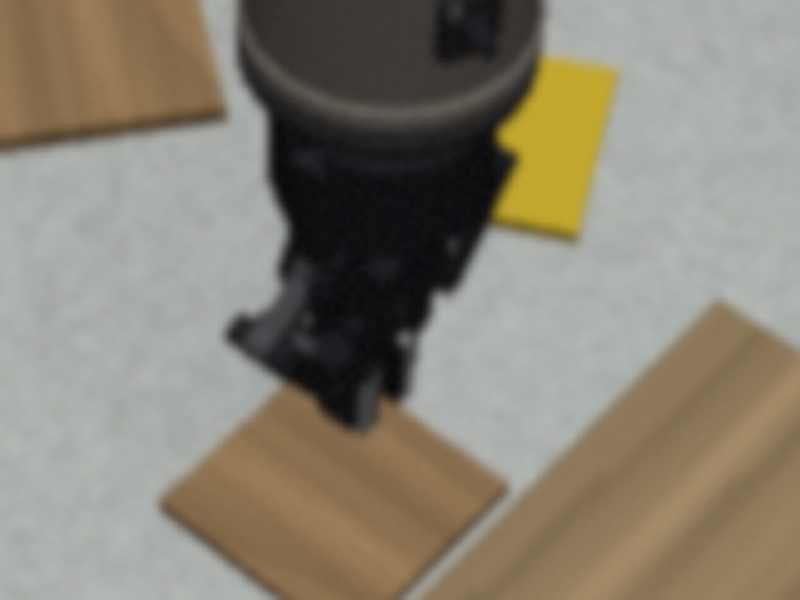

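The coaster slipped off and lies flat again, 5 to 8 mm from the board, with the fingers hovering over it. I'll back off, lower and push flush again. This time I'll press harder and tilt the fingers under the rim once it is up.

```bash
python3 -m creep '[-4,0,-1,0,0,0, -8,0,-1,0,0,0, -9,0,0,0,0,0, -9,0,3,0,0,0, -9,0,6,0,0,0, -9,0,7.5,0,0,0, -9,0,7.9,0,0,0, -9,0,8.0,0,0,0, -9,0,8.0,0,0,0, -9,0,8.0,0,0,0]'; python3 -m creep '[0.4,0,0,0,0,0, 0.8,0,0,0,0,0, 1.2,0,0,0,0,0, 1.6,0,0,0,0,0, 1.9,0,0,0,0,0, 2.2,0,0,0,0,0, 2.5,0,0,0,0,0, 2.7,0,0,0,0,0, 2.9,0,0,0,0,0, 2.9,0,0,0,0,0]'; python3 -c "
from h import *
grab('scene','s6')"
```

```text
clock: 9.8
tool_pos: [0.6237, -0.0285, 0.0025]
orientation: [[-0.224, 0.975, 0.002], [0.975, 0.224, -0.0], [-0.0, 0.002, -1.0]]
wrist_force: [-0.2, 0.7, -0.2]
finger_gap: 0.0125
finger_force: 0.0
clock: 10.8
tool_pos: [0.6171, -0.0028, 0.0015]
orientation: [[-0.222, 0.975, 0.001], [0.975, 0.222, -0.002], [-0.003, 0.0, -1.0]]
wrist_force: [3.9, -11.8, -1.2]
finger_gap: 0.0125
finger_force: 6.1
```

```bash
python3 -m creep '[0.1,0,-0.2,0,0,0, 0.1,0,-0.5,0,0,0, 0.1,0,-0.8,0,0,0, 0.1,0,-1.1,0,0,0, 0.15,0,-1.4,0,0,0, 0.15,0,-1.7,0,0,0, 0.2,0,-2.0,0,0,0, 0.3,0,-2.3,0,0,0, 0.35,0,-2.6,0,0,0, 0.4,0,-2.9,0,0,0, 0.45,0,-2.9,0,0,0, 0.45,0,-2.9,0,0,0]'; python3 -m creep '[0.1,0,0.02,0,0.06,0, 0.15,0,0.05,0,0.12,0, 0.2,0,0.1,0,0.18,0, 0.25,0,0.15,0,0.24,0, 0.28,0,0.2,0,0.3,0, 0.3,0,0.25,0,0.35,0, 0.3,0,0.25,0,0.35,0]'; python3 -c "
from h import *
grab('scene','s7')
b=cv2.imread('pics/s7.png')[200:320,270:430]
cv2.imwrite('pics/m7.png',cv2.resize(b,None,fx=5,fy=5,interpolation=cv2.INTER_CUBIC))"
```

```text
clock: 12.05
tool_pos: [0.6164, 0.0002, 0.0309]
orientation: [[-0.221, 0.975, 0.002], [0.975, 0.221, -0.004], [-0.004, 0.001, -1.0]]
wrist_force: [4.8, -17.7, 4.3]
finger_gap: 0.0122
finger_force: 9.0
clock: 12.75
tool_pos: [0.6155, 0.003, 0.027]
orientation: [[-0.205, 0.976, -0.075], [0.917, 0.219, 0.335], [0.343, -0.0, -0.939]]
wrist_force: [4.4, -14.7, 3.6]
finger_gap: 0.0123
finger_force: 6.9
```

View pics/m7.png

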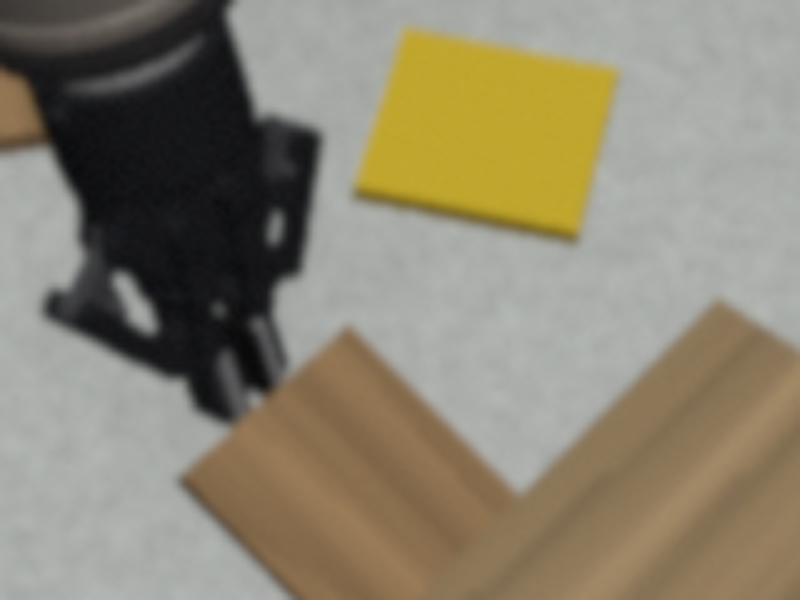

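The coaster is held at about 20° with the tilted fingers under its rim. I continue in smaller calls and watch the force.

```bash
python3 -m creep '[0.24,0,-0.28,0,0,0, 0.48,0,-0.55,0,0,0, 0.75,0,-0.8,0,0,0, 1.0,0,-1.03,0,0,0, 1.3,0,-1.25,0,0,0, 1.6,0,-1.45,0,0,0, 1.6,0,-1.45,0,0,0]'; python3 -c "
from h import *
grab('scene','s8')
b=cv2.imread('pics/s8.png')[200:320,270:430]
cv2.imwrite('pics/m8.png',cv2.resize(b,None,fx=5,fy=5,interpolation=cv2.INTER_CUBIC))"
```

```text
clock: 13.5
tool_pos: [0.6125, 0.0175, 0.0473]
orientation: [[-0.211, 0.974, -0.077], [0.915, 0.225, 0.334], [0.343, 0.0, -0.939]]
wrist_force: [-0.5, -2.0, 0.5]
finger_gap: 0.0122
finger_force: 0.6
```

View pics/m8.png

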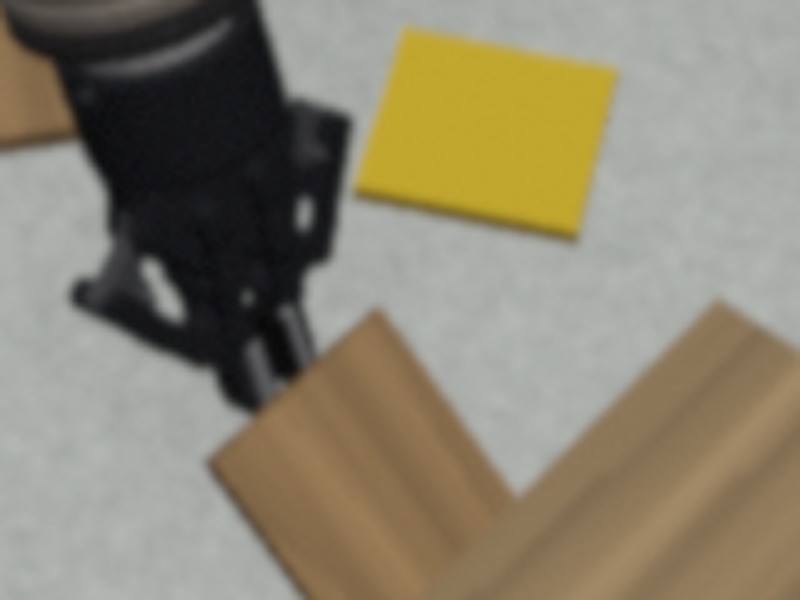

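It holds at about 35° with the force down to 2 N. I have used my picture views, so from here I check the plate angle numerically from the depth image.

```bash
cat >> h.py <<'E'
def cloud(n,name):
    p,d=grab(n,name); c,f=K(n); hsv=cv2.cvtColor(p,cv2.COLOR_RGB2HSV)
    v,u=np.nonzero((hsv[...,1]>70)&(hsv[...,0]<25)&(hsv[...,2]>50)&(d>0))
    Kc=np.array([[f,0,c["cx"]],[0,f,c["cy"]],[0,0,1.]])
    s=cv2.undistortPoints(np.c_[u,v].astype(float)[:,None],Kc,np.array([c["k1"],0,0,0,0.]))[:,0]
    X=(np.c_[s,np.ones(len(s))]*d[v,u][:,None]-np.array(c["t"]))@np.array(c["R"])
    r=X[:,:2]-[.569,.0955]
    return np.c_[r@[.9748,.2231],r@[-.2231,.9748],X[:,2]]
def tilt(n,name,lo=.022):
    B=cloud(n,name); m=(abs(B[:,0]-.026)<.07)&(B[:,1]>-.13)&(B[:,1]<.08)&(B[:,2]>lo)&(B[:,2]<.13)
    Q=B[m]; 
    if len(Q)<20: print("n",len(Q)); return
    w=np.linalg.svd(Q-Q.mean(0),full_matrices=False)[2][2]
    print(n,len(Q),"normal",np.round(w,3),"pct2",np.round(np.percentile(Q,2,0),3),"pct98",np.round(np.percentile(Q,98,0),3))
E
python3 -m creep '[0.33,0,-0.16,0,0,0, 0.65,0,-0.32,0,0,0, 1.0,0,-0.48,0,0,0, 1.35,0,-0.63,0,0,0, 1.7,0,-0.75,0,0,0, 2.07,0,-0.86,0,0,0, 2.4,0,-0.96,0,0,0, 2.78,0,-1.06,0,0,0, 2.78,0,-1.06,0,0,0]'; python3 -c "
from h import *
tilt('scene','s9')"
```

```text
clock: 14.45
tool_pos: [0.6074, 0.0394, 0.0668]
orientation: [[-0.211, 0.974, -0.077], [0.915, 0.225, 0.334], [0.343, 0.0, -0.939]]
wrist_force: [-0.7, -0.1, 0.2]
finger_gap: 0.0122
finger_force: 0.2
scene 1615 normal [ 0.001 -0.842 -0.54 ] pct2 [-0.018 -0.053  0.023] pct98 [ 0.073 -0.011  0.086]
```

```bash
python3 -m creep '[0.4,0,-0.06,0,0,0, 0.79,0,-0.11,0,0,0, 1.17,0,-0.13,0,0,0, 1.55,0,-0.15,0,0,0, 1.9,0,-0.13,0,0,0, 2.3,0,-0.11,0,0,0, 2.3,0,-0.11,0,0,0, 2.3,0,-0.11,0,0,0, 2.3,0,-0.11,0,0,0]'; python3 -c "
from h import *
tilt('scene','s10')"
```

```text
clock: 15.4
tool_pos: [0.6027, 0.0592, 0.0753]
orientation: [[-0.21, 0.975, -0.077], [0.916, 0.224, 0.334], [0.343, -0.0, -0.939]]
wrist_force: [0.3, -0.2, -0.5]
finger_gap: 0.0125
finger_force: 0.1
scene 1370 normal [0.003 0.945 0.328] pct2 [-0.018 -0.034  0.024] pct98 [ 0.073 -0.006  0.094]
```

The plate is at 71°, so step 2 is met. I push it on over, with a short pause near 85°, and bring the tool back upright.

```bash
python3 -m creep '[0.38,0,0.13,0,-0.05,0, 0.75,0,0.27,0,-0.1,0, 1.1,0,0.41,0,-0.15,0, 1.1,0,0.41,0,-0.2,0, 1.1,0,0.41,0,-0.2,0, 1.5,0,0.55,0,-0.25,0, 2.26,0,0.82,0,-0.3,0, 3.0,0,1.1,0,-0.35,0, 3.76,0,1.37,0,-0.35,0, 4.5,0,1.65,0,-0.35,0, 5.26,0,1.92,0,-0.35,0, 5.83,0,2.13,0,-0.35,0, 5.83,0,2.13,0,-0.35,0, 5.83,0,2.13,0,-0.35,0, 5.83,0,2.13,0,-0.35,0]'; python3 -c "
from h import *
tilt('scene','s11',.019);tilt('top','t11',.019)"
```

```text
clock: 16.95
tool_pos: [0.589, 0.1193, 0.0753]
orientation: [[-0.223, 0.975, -0.0], [0.975, 0.223, -0.0], [-0.0, -0.0, -1.0]]
wrist_force: [0.3, -0.3, 0.4]
finger_gap: 0.0127
finger_force: 0.0
scene 2058 normal [0.001 0.003 1.   ] pct2 [-0.021 -0.022  0.02 ] pct98 [0.074 0.069 0.03 ]
n 0
```

```bash
python3 -m creep '[-1,0,-3,0,0,0, -3,0,-6,0,0,0, -6,0,-9,0,0,0, -10,0,-12,0,0,0, -14,0,-13,0,0,0, -18,0,-13,0,0,0, -22,0,-13,0,0,0, -22,0,-13,0,0,0]'; python3 -c "
from h import *
B=cloud('scene','s12');m=(abs(B[:,0]-.026)<.07)&(B[:,1]>-.04)&(B[:,1]<.1)&(B[:,2]>.02)&(B[:,2]<.06);Q=B[m];print(len(Q),np.percentile(Q,[1,25,50,75,99],axis=0).round(4))
p=cv2.imread('pics/s12.png');d=cloud
# dark feet: non-wood points above plate
c,f=K('scene');D=np.load('pics/s12.npy');v,u=np.nonzero(D>0)
s=np.array([[u_,v_] for u_,v_ in zip(u,v)],float)
s=cv2.undistortPoints(s[:,None],np.array([[f,0,c['cx']],[0,f,c['cy']],[0,0,1.]]),np.array([c['k1'],0,0,0,0.]))[:,0]
X=(np.c_[s,np.ones(len(s))]*D[v,u][:,None]-np.array(c['t']))@np.array(c['R']);r=X[:,:2]-[.569,.0955];E=np.c_[r@[.9748,.2231],r@[-.2231,.9748],X[:,2]]
m=(abs(E[:,0]-.026)<.055)&(E[:,1]>-.03)&(E[:,1]<.08)&(E[:,2]>.0275)&(E[:,2]<.05);F=E[m];img=np.zeros(D.shape,np.uint8);img[v[m],u[m]]=255
n,l,st,ce=cv2.connectedComponentsWithStats(img)
for i in range(1,n):
  if st[i,4]>8:
    k=l[v,u]==i;print(st[i,4],E[k].mean(0).round(4))
"
```

```text
clock: 17.85
tool_pos: [0.6383, -0.1017, 0.205]
orientation: [[-0.216, 0.976, -0.0], [0.976, 0.216, -0.002], [-0.002, -0.001, -1.0]]
wrist_force: [0.0, 0.2, -1.0]
finger_gap: 0.0125
finger_force: 0.0
2217 [[-0.0217 -0.0236  0.0203]
 [ 0.0041  0.0019  0.0232]
 [ 0.0281  0.0247  0.0243]
 [ 0.0513  0.047   0.0255]
 [ 0.0739  0.0693  0.0308]]
39 [-0.0086 -0.0126  0.0302]
47 [-0.0079  0.0556  0.0302]
43 [ 0.0598 -0.0124  0.0301]
52 [0.0596 0.0552 0.0301]
```

Four feet point up at 30 mm height. The coaster's middle is at (0.026, 0.0215) from the edge, which is about 21 mm inside the board's outline. I hand in.

```bash
python3 -c "
from cell import manip
print(manip.job_done())"
```

```text
the job is handed in; nothing more can be done
None
```

The coaster lies flat on the board with its feet up, its middle about 21 mm inside the edge, and the job was handed in at about 18 s; the first tip-up slipped back onto the table, the second worked, and I didn't re-measure the pots and bottles afterwards.

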